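Weigh the dice cup on the two-pan balance

TASK

Weigh the lidded cup of dice: first stand it alone on the balance's blue pan, then stand weights on the orange pan until the pointer comes to rest inside the green band, and let go. Set things down gently without dropping them, leave any weight you do not need standing on the shelf, and do not disturb the other games.

Things in the scene. Friction and masses are not known exactly. Their poses are not given: they have to be found in the camera images.
- beam (a joint): tilt of the balance beam, rad: 0 level, + blue pan down, stops at 0.2 either way. Its red pointer tips before the white scale plate between the pans (94 mm wide, top 185 mm above shelf); the green band is -0.05 to +0.05. A pivot spring levels the empty beam; each 10 g of difference between the pans tips it 0.02 rad, wherever on the pan the load stands; settles in about 1.5 s.
- blue_pan: blue flat round pan, 150 mm in diameter, 6 mm thick, no rim; origin at centre of its top face, 116 mm above the shelf when level. Moves straight up and down (28 mm each way), stays horizontal. Pan centres lie 280 mm apart, scale plate midway. y points from orange to blue pan, z up. The balance is fixed; its grey base (110 x 300 mm) is 44 mm high.
- orange_pan: orange flat round pan, the same size and mechanism as the blue pan, on the beam's other end; origin at the centre of its top face, same axes. It rises as the blue pan sinks.
- cup_mid (a point): clear plastic cup with six red dice held under a black lid, upright: 62 mm in diameter (lid 64), lid top 90 mm above its underside, then an upright black grip knob 26 mm in diameter up to the top at 125 mm. One rigid loose piece; mass unknown, 172 to 248 g. Point: on its axis half-way up, 62.5 mm above its underside; z is its axis, up.
- large_mid (a point): turned weight standing upright: round dark wood base 56 mm in diameter and 48 mm high, topped by an upright brass grip knob 26 mm in diameter that runs from 48 mm up to the top at 90 mm. Mass 150 g. Point: on its axis half-way up, 45 mm above its underside; z is its axis, up. Loose.
- medium_mid (a point): turned weight standing upright: round red base 46 mm in diameter and 40 mm high, topped by an upright brass grip knob 26 mm in diameter that runs from 40 mm up to the top at 80 mm. Mass 80 g. Point: on its axis half-way up, 40 mm above its underside; z is its axis, up. Loose.
- small_mid (a point): turned weight standing upright: round yellow base 40 mm in diameter and 32 mm high, topped by an upright brass grip knob 26 mm in diameter that runs from 32 mm up to the top at 70 mm. Mass 40 g. Point: on its axis half-way up, 35 mm above its underside; z is its axis, up. Loose.
- coaster_center (a point): white round ceramic coaster, 100 mm in diameter, 8 mm thick, lying flat; point at its centre. Bystander, loose.
- cribbage: walnut cribbage board 90 x 320 mm (x, y), 20 mm thick, with four steel pegs standing 28 mm out of it; origin centre of underside. Bystander, loose.
- deck: blue card box 90 x 63 x 22 mm lying flat; origin centre of underside. Bystander, loose.
- jar: closed green glass jar, 72 mm in diameter, 100 mm high, standing; origin centre of underside. Bystander, loose.
- dominoes: wooden domino box 180 x 60 x 39 mm, lying flat; origin centre of underside. Bystander, loose.

How it is judged:
By the outcome, as a careful person would: the job done as asked, in the order asked, and still so for the second after the job is handed in, with the robot touching nothing.
It also fails if it takes over 72 s, if anything falls off the work surface, if the arm or the gripper's body presses on something with over 40 N, if the wrist force passes 120 N, or if a joint passes its speed limit or range.

ROBOT

A 6-joint arm with a two-finger parallel gripper is mounted at the origin on the work surface. World frame = base frame: x ahead of the robot, y to its left, z up, the work surface at z = 0. Lengths are in m, angles in rad, forces in N, time in s.
With the tool pointing down it reaches from about 0.425 to 0.95 m from the base axis. Payload 3.5 kg.
Tool frame: the origin (TCP) lies on the centre line of the jaws, within the pads' length; the fingertips stand 14 mm ahead of it and the grasp point (between the pads) lies 5 mm behind it (ctrl.finger_overhang is the distance from the TCP to the fingertips, in m); z points along the fingers, y is the line along which they close (so a half turn about z gives the same grasp; the last joint's range is limited). The gripper opens to 85 mm and grips with 20 to 120 N. Pads are 22 mm wide; open, the fingers measure 114 mm over their backs; the gripper's body (76 mm by 85 mm) begins 54 mm behind the grasp point. The pads swing forward as they close: fully open they stand 13 mm farther back than shut.
Start: joints at [-1.307, 0.286, 1.577, -0, 1.279, -0.15], TCP at [0.271, -0.618, 0.245] pointing down, gripper open.
Joint ranges: [-2.77, 2.77], [-0.9, 2.22], [0.21, 2.48], [-1.53, 4.67], [0.24, 2.81], [-2.84, 2.84]. Speed limits (rad/s): [2.79, 2.79, 3.14, 3.14, 3.14, 3.14].

INTERFACE

Orientations are given as a unit quaternion [x, y, z, w].
In Python, from plant import ctrl gives the robot as it stands.
- The arm moves only by the tool send_rows, never from a script. Its argument "moves" is text: rows parted by semicolons, each of 7 numbers parted by spaces: the turn, a rotation vector about the tool's x, y, z in units of 360 degrees (1.0 is 360 degrees), then the shift along the tool's x, y, z in units of 20 cm (1.0 is 20 cm), then the gripper's target within -1 to 1 (fully open at 1, half-way at 0, shut at -1). A call has 1 to 12 rows; each row is the pose to reach, as a shift and turn from the pose commanded when the call began, along the tool's axes at that moment, turning the shorter way round; what a row does not reach only later rows make up. A row lasts 1/8 s, in which the tool goes at most 62.5 mm and 10.7 degrees, less where a joint would pass 70% of its speed; a pose out of reach is approached as far as the arm can. A call with a number of a shift or a turn outside -1 to 1 is refused whole. A call with a gripper value outside its range is refused whole. The fingers move at their own pace and stop on an object; "newtons" is the grip in N (left out, the last holds). Time passes only in rows, so rows that repeat a pose let the fingers close. It gives the time, the measured TCP pose, the force, the opening and the grip force at its end, in the units of the state.
- ctrl.get_state(): the state, without advancing time (a new reading comes with each control period).
- ctrl.read_camera(name): name is "scene" or "top" or "wrist"; returns a dict with "image" (420x560x3 uint8, red, green, blue), "fovy" (degrees; the focal length in pixels is half the picture's height over the tangent of half this angle, whatever the lens; pixels are square), "cx", "cy" (the principal point, pixels), "extrinsics" (4x4, takes a point from camera to world coordinates). Camera axes: x right, y up, looking along -z (the intrinsics and any distortion apply to the point x, -y, -z); pixel columns grow to the right and rows downward; lengths in m; the calibration is good to about 2 mm. A picture is of the moment at which its call begins. There is no depth.
- ctrl.sign_off(): hands the job in; it is judged then, once.
The state is a dict: "time": time; "qpos": joint angles; "dq": joint speeds; "joint_efforts": joint torques, N m; "eef_pos": TCP position; "tcp_rot": TCP orientation; "contact_force": force on the tool from outside, world axes, zero at the start; "wrist_torque": the same for the moment, N m; "opening": opening from 0.0 (shut) to 1.0 (fully open); "finger_force": force on a finger pad.
Only numpy, scipy, OpenCV 4.12 (cv2) and the standard library are available. Lean on these libraries where they do the work, as an engineer would, in place of code of your own. Each camera call takes 0.05 s, during which the arm holds its last target. There are 200 camera calls.

## Working session

There is one attempt and no reset: what is moved stays moved. The work goes in short steps, Python scripts to look and compute and a tool call to move; the robot and the scene stay as the last step left them, time stands still between calls to the robot, and variables do not carry over. Pictures are saved under pics/ and viewed, at most 10 in all, crops included, and the job is handed in when it is done.

Besides the shell and the picture viewer there is one more tool, called after ">>>" by a JSON object that holds its "fn" and its "kwargs", one argument or row to a line. send_rows: Moves the arm, as the interface text tells. Its arguments: {"type":"object","properties":{"moves":{"type":"string"},"newtons":{"type":"number"}},"required":["moves"]}

```bash
mkdir -p pics; cat > h.py <<'E'
import numpy as np, cv2
from plant import ctrl
def cap(n,f):
    c=ctrl.read_camera(n); cv2.imwrite(f'pics/{f}.png',c['image'][:,:,::-1]); 
    np.savez(f'pics/{f}.npz',**{k:v for k,v in c.items()}); return c
def ld(f): return dict(np.load(f'pics/{f}.npz'))
def ray(c,u,v):
    f=210/np.tan(np.radians(float(c['fovy']))/2); E=c['extrinsics']
    d=E[:3,:3]@np.array([(u-c['cx'])/f,-(v-c['cy'])/f,-1]); return E[:3,3],d
def atz(c,u,v,z):
    o,d=ray(c,u,v); return o+d*(z-o[2])/d[2]
def proj(c,p):
    f=210/np.tan(np.radians(float(c['fovy']))/2); E=c['extrinsics']
    q=E[:3,:3].T@(np.asarray(p)-E[:3,3]); return c['cx']+f*q[0]/-q[2], c['cy']-f*q[1]/-q[2]
E
python3 - <<'E'
from h import *
for n in('scene','top'):
    c=cap(n,n+'0'); print(n,{k:v for k,v in c.items() if k!='image'})
s=ctrl.get_state();print(s, ctrl.finger_overhang)
a=cv2.imread('pics/top0.png');b=cv2.imread('pics/scene0.png')
E
```

```text
scene {'fovy': 51.41055812732162, 'cx': 282.07167011880205, 'cy': 209.76155480387726, 'extrinsics': array([[ 0.44982353, -0.6131666 ,  0.64937316,  1.32240709],
       [ 0.89311255,  0.30641187, -0.32933532, -0.37878389],
       [ 0.00296177,  0.72810609,  0.68545805,  0.88953366],
       [ 0.        ,  0.        ,  0.        ,  1.        ]])}
top {'fovy': 42.49598351918549, 'cx': 285.94497142101557, 'cy': 201.9276473076176, 'extrinsics': array([[-0.01114116,  0.9891965 , -0.14617165,  0.34987944],
       [-0.99991631, -0.01198256, -0.00487699,  0.00213117],
       [-0.00657581,  0.14610508,  0.98924722,  1.71998184],
       [ 0.        ,  0.        ,  0.        ,  1.        ]])}
{'time': 0.1, 'qpos': array([-1.30697945e+00,  2.87116480e-01,  1.57804754e+00, -2.30446128e-05,
        1.27861753e+00, -1.49979112e-01]), 'dq': array([ 0.00049142, -0.00221358, -0.0047481 ,  0.00013397,  0.00168144,
       -0.00024223]), 'joint_efforts': array([ 1.45829563e-03, -4.07294083e+01, -2.93699098e+01, -1.24059889e-04,
        3.38524856e-03, -3.05985157e-07]), 'eef_pos': array([ 0.2712927 , -0.61745337,  0.24405003]), 'tcp_rot': array([ 9.78671581e-01,  2.05428181e-01, -7.32736696e-05, -1.09204936e-03]), 'contact_force': array([ 0.91445884,  0.76216987, -0.65431563]), 'wrist_torque': array([0.004763  , 0.00253855, 0.00117325]), 'finger_force': 0.0, 'opening': 1.0001767776662627} 0.014
```

View pics/top0.png

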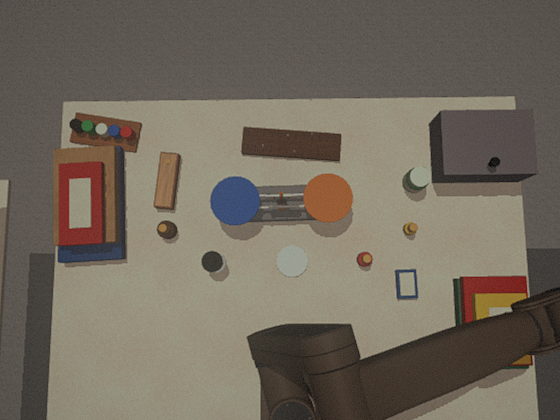

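View pics/scene0.png

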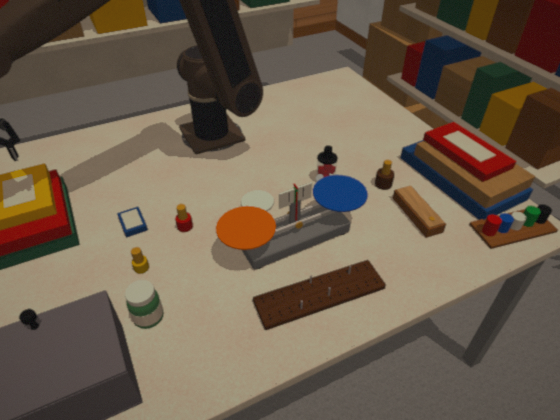

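The top view shows the blue pan at about (235,200), orange pan (328,197), cup (213,261), large weight (167,229), medium (365,259) and small (410,229). I'll enlarge both views to read these more closely.

```bash
python3 - <<'E'
import cv2
a=cv2.imread('pics/top0.png')[165:280,145:425];cv2.imwrite('pics/topc.png',cv2.resize(a,None,fx=2.8,fy=2.8,interpolation=2))
a=cv2.imread('pics/scene0.png')[140:290,120:405];cv2.imwrite('pics/scenec.png',cv2.resize(a,None,fx=2.8,fy=2.8,interpolation=2))
E
```

```text
(no output)
```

View pics/topc.png

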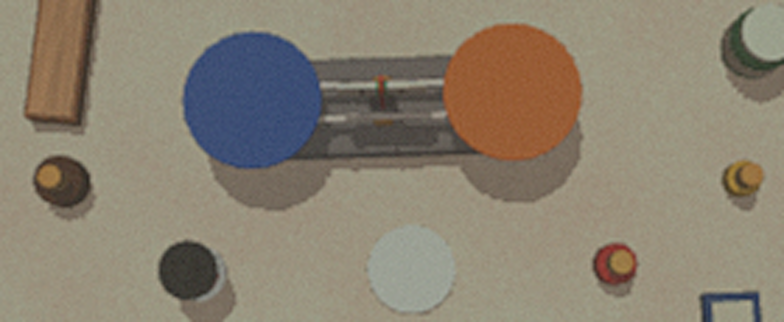

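View pics/scenec.png

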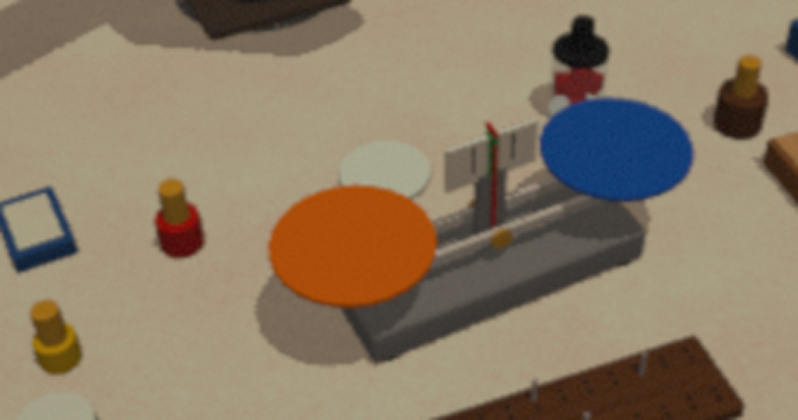

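```bash
python3 - <<'E'
from h import *
t=ld('top0');s=ld('scene0')
P={'blue':((252,100),(617,147),.116),'orange':((513,92),(353,243),.116),'cup':((189,271),None,.09),'cupk':(None,(583,23),.124),
'large':((48,176),(748,63),.09),'lbase':((63,182),None,.046),'med':((622,262),(173,188),.08),'small':((751,176),(46,308),.07),'coaster':((411,269),(385,171),.008)}
for k,(a,b,z) in P.items():
    o=[k]
    if a: o.append(atz(t,a[0]/2.8+145,a[1]/2.8+165,z).round(4))
    if b: o.append(atz(s,b[0]/2.8+120,b[1]/2.8+140,z).round(4))
    print(*o)
E
```

```text
blue [0.5924 0.1631 0.116 ] [0.5992 0.1644 0.116 ]
orange [ 0.5977 -0.1171  0.116 ] [ 0.6047 -0.1148  0.116 ]
cup [0.4116 0.2328 0.09  ]
cupk [0.4177 0.2351 0.124 ]
large [0.5158 0.3867 0.09  ] [0.5208 0.3835 0.09  ]
lbase [0.5133 0.3802 0.046 ]
med [ 0.4163 -0.233   0.08  ] [ 0.4242 -0.2293  0.08  ]
small [ 0.5087 -0.3785  0.07  ] [ 0.5144 -0.3756  0.07  ]
coaster [ 0.4141 -0.0057  0.008 ] [ 0.4201 -0.0043  0.008 ]
```

>>> {"fn": "send_rows", "kwargs": {
  "moves": "0 0 0.066 0.96 -0.45 -0.3 1;0 0 0.066 0.96 -0.45 -0.3 1;0 0 0.066 0.96 -0.45 -0.3 1;0 0 0.066 0.96 -0.45 -0.3 1;0 0 0.066 0.96 -0.45 -0.3 1;0 0 0.066 0.96 -0.45 -0.3 1",
  "newtons": 30
}}

```text
time: 0.85
eef_pos: [0.4105, -0.4586, 0.3044]
tcp_rot: [1.0, -0.001, -0.001, -0.0]
contact_force: [-0.3, -0.0, -0.4]
opening: 1.0
finger_force: 0.0
```

>>> {"fn": "send_rows", "kwargs": {
  "moves": "0 0 0 0.3 -1 0 1;0 0 0 0.3 -1 0 1;0 0 0 0.3 -1 0 1;0 0 0 0.3 -1 0 1;0 0 0 0.3 -1 0 1"
}}

```text
time: 1.48
eef_pos: [0.471, -0.2587, 0.3049]
tcp_rot: [1.0, -0.0, -0.0, 0.0]
contact_force: [-0.2, -0.1, 0.4]
opening: 0.996
finger_force: 0.0
```

>>> {"fn": "send_rows", "kwargs": {
  "moves": "0 0 0 0 -1 0 1;0 0 0 0 -1 0 1;0 0 0 0 -1 0 1;0 0 0 0 -1 0 1;0 0 0 0 -1 0 1"
}}

```text
time: 2.1
eef_pos: [0.4717, -0.0597, 0.3053]
tcp_rot: [1.0, -0.001, -0.0, 0.001]
contact_force: [-0.7, -0.7, -0.4]
opening: 1.003
finger_force: 0.0
```

>>> {"fn": "send_rows", "kwargs": {
  "moves": "0 0 0 0 -1 0 1;0 0 0 0 -1 0 1;0 0 0 0 -1 0 1;0 0 0 0 -1 0 1;0 0 0 0 -1 0 1"
}}

```text
time: 2.72
eef_pos: [0.4724, 0.1403, 0.305]
tcp_rot: [1.0, -0.001, -0.0, 0.001]
contact_force: [0.2, -0.5, -0.9]
opening: 0.996
finger_force: 0.0
```

>>> {"fn": "send_rows", "kwargs": {
  "moves": "0 0 0 -0.27 -0.46 0 1;0 0 0 -0.27 -0.46 0 1;0 0 0 -0.27 -0.46 0 1;0 0 0 -0.27 -0.46 0 1"
}}

```text
time: 3.22
eef_pos: [0.4187, 0.2318, 0.3053]
tcp_rot: [1.0, -0.002, 0.0, 0.0]
contact_force: [0.0, -0.7, 0.8]
opening: 1.001
finger_force: 0.0
```

```bash
python3 - <<'E'
from h import *
c=cap('wrist','w1'); s=ctrl.get_state(); print(s['eef_pos'],c['extrinsics'].round(3).tolist(),c['fovy'])
print(proj(c,[.415,.234,.125]),proj(c,[.415,.234,.09]),proj(c,[.518,.385,.09]),proj(c,[.596,.164,.116]))
E
```

```text
[0.41878075 0.23176364 0.30527622] [[-0.003, 0.961, 0.277, 0.489], [-1.0, -0.003, -0.001, 0.231], [0.0, -0.277, 0.961, 0.433], [0.0, 0.0, 0.0, 1.0]] 61.87208666200047
(np.float64(282.4154865331608), np.float64(193.30646182413085)) (np.float64(282.6759908368384), np.float64(185.07186874714913)) (np.float64(117.42203879827264), np.float64(75.62630198360151)) (np.float64(370.5318039945965), np.float64(-34.469912525772145))
```

View pics/w1.png

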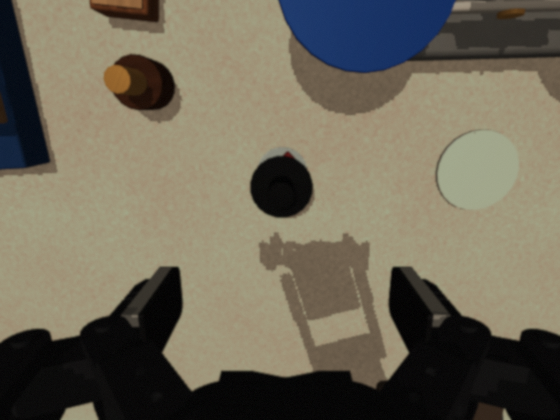

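The wrist view shows the lid at (281,185), within 2 px of the prediction, and the large knob at (118,79). I'm going down to grip the cup.

>>> {"fn": "send_rows", "kwargs": {
  "moves": "0 0 0 -0.02 -0.015 0.25 1;0 0 0 -0.02 -0.015 0.5 1;0 0 0 -0.02 -0.015 0.75 1;0 0 0 -0.02 -0.015 0.9 1;0 0 0 -0.02 -0.015 0.98 1;0 0 0 -0.02 -0.015 0.98 0.3;0 0 0 -0.02 -0.015 0.98 -0.2;0 0 0 -0.02 -0.015 0.98 -0.6;0 0 0 -0.02 -0.015 0.98 -1;0 0 0 -0.02 -0.015 0.98 -1;0 0 0 -0.02 -0.015 0.98 -1",
  "newtons": 30
}}

```text
time: 4.65
eef_pos: [0.4148, 0.2368, 0.1108]
tcp_rot: [1.0, -0.0, 0.001, -0.0]
contact_force: [0.0, -2.1, 6.2]
opening: 0.29
finger_force: 29.8
```

>>> {"fn": "send_rows", "kwargs": {
  "moves": "0 0 0 0 0 -0.02 -1;0 0 0 0 0 -0.1 -1;0 0 0 0 0 -0.25 -1;0 0 0 0 0 -0.45 -1;0 0 0 0 0 -0.65 -1;0 0 0 0 0 -0.8 -1;0 0 0 0.1 0.04 -0.85 -1;0 0 0 0.25 0.1 -0.85 -1;0 0 0 0.4 0.16 -0.85 -1;0 0 0 0.55 0.22 -0.85 -1;0 0 0 0.7 0.28 -0.85 -1;0 0 0 0.8 0.32 -0.85 -1"
}}

```text
time: 6.15
eef_pos: [0.5743, 0.1719, 0.2794]
tcp_rot: [1.0, -0.001, -0.0, -0.0]
contact_force: [0.9, -0.1, -2.1]
opening: 0.293
finger_force: 29.7
```

>>> {"fn": "send_rows", "kwargs": {
  "moves": "0 0 0 0.05 0.02 0 -1;0 0 0 0.1 0.04 0 -1;0 0 0 0.105 0.04 0 -1;0 0 0 0.105 0.04 0 -1;0 0 0 0.105 0.04 0 -1"
}}

```text
time: 6.78
eef_pos: [0.5942, 0.1648, 0.2794]
tcp_rot: [1.0, -0.0, -0.0, -0.0]
contact_force: [0.4, -0.3, -2.1]
opening: 0.296
finger_force: 29.7
```

```bash
python3 - <<'E'
from h import *
t=cap('top','t2'); s=cap('scene','s2');print(ctrl.get_state()['eef_pos'])
a=cv2.resize(t['image'][150:270,180:380],None,fx=2.6,fy=2.6);b=cv2.resize(s['image'][80:280,200:400],None,fx=2.6*.6*1.66,fy=2.6*.6*1.66)
b=b[:a.shape[0]] if 0 else cv2.resize(s['image'][90:280,210:390],(270,285)); 
o=np.zeros((600,520,3),np.uint8);o[:312]=a;o[312:597,:270]=b;cv2.imwrite('pics/c2.png',o[:,:,::-1])
E
```

```text
[0.59425951 0.16466978 0.27947042]
```

View pics/c2.png

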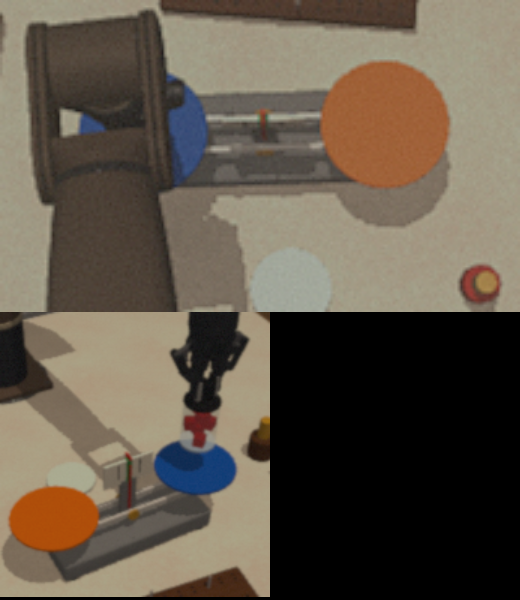

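The cup hangs upright over the blue pan. I'll lower it until the pan is nearly at its stop.

>>> {"fn": "send_rows", "kwargs": {
  "moves": "0 0 0 0 0 0.08 -1;0 0 0 0 0 0.18 -1;0 0 0 0 0 0.23 -1;0 0 0 0 0 0.25 -1;0 0 0 0 0 0.265 -1;0 0 0 0 0 0.28 -1;0 0 0 0 0 0.295 -1;0 0 0 0 0 0.31 -1;0 0 0 0 0 0.325 -1;0 0 0 0 0 0.34 -1;0 0 0 0 0 0.355 -1;0 0 0 0 0 0.37 -1"
}}

```text
time: 8.38
eef_pos: [0.5947, 0.1645, 0.2052]
tcp_rot: [1.0, -0.0, 0.0, -0.0]
contact_force: [0.1, 0.3, -1.3]
opening: 0.295
finger_force: 29.8
```

>>> {"fn": "send_rows", "kwargs": {
  "moves": "0 0 0 0 0 0.01 -1;0 0 0 0 0 0.017 -1;0 0 0 0 0 0.022 -1;0 0 0 0 0 0.022 -1;0 0 0 0 0 0.022 -1;0 0 0 0 0 0.022 -1"
}}

```text
time: 9.12
eef_pos: [0.5946, 0.1644, 0.201]
tcp_rot: [1.0, -0.0, 0.0, -0.0]
contact_force: [-0.5, -0.2, -1.0]
opening: 0.296
finger_force: 29.8
```

>>> {"fn": "send_rows", "kwargs": {
  "moves": "0 0 0 0 0 0.003 -1;0 0 0 0 0 0.006 -1;0 0 0 0 0 0.006 -1;0 0 0 0 0 0.006 -1"
}}

```text
time: 9.62
eef_pos: [0.5946, 0.1644, 0.1997]
tcp_rot: [1.0, -0.0, -0.0, -0.0]
contact_force: [-0.3, 1.2, -0.2]
opening: 0.29
finger_force: 29.8
```

>>> {"fn": "send_rows", "kwargs": {
  "moves": "0 0 0 0 0 0 -0.35;0 0 0 0 0 0 -0.25;0 0 0 0 0 0 0;0 0 0 0 0 0 0.5;0 0 0 0 0 0 1;0 0 0 0 0 0 1;0 0 0 0 0 -0.1 1;0 0 0 0 0 -0.3 1;0 0 0 0 0 -0.5 1;0 0 0 0 0 -0.5 1"
}}

```text
time: 10.88
eef_pos: [0.5968, 0.1648, 0.3068]
tcp_rot: [1.0, -0.0, 0.006, -0.001]
contact_force: [-0.6, 0.1, -1.0]
opening: 1.008
finger_force: 0.0
```

>>> {"fn": "send_rows", "kwargs": {
  "moves": "0 0 0 -0.4 -1 0 1;0 0 0 -0.4 -1 0 1;0 0 0 -0.4 -1 0 1;0 0 0 -0.4 -1 0 1;0 0 0 -0.4 -1 0 1;0 0 0 -0.4 -1 0 1"
}}

```text
time: 11.62
eef_pos: [0.5149, 0.3639, 0.2995]
tcp_rot: [1.0, -0.001, -0.0, 0.0]
contact_force: [-0.4, -0.4, 0.2]
opening: 1.001
finger_force: 0.0
```

```bash
python3 - <<'E'
from h import *
w=cap('wrist','w3'); s=cap('scene','s3');print(ctrl.get_state()['eef_pos'])
print([np.round(proj(w,[.515,.3845,z])) for z in(.09,.048)])
o=np.hstack([cv2.resize(w['image'],(430,322)),cv2.resize(s['image'][90:280,210:390],None,fx=1.7,fy=1.7)[:322]]);cv2.imwrite('pics/c3.png',o[:,:,::-1])
E
```

```text
[0.51535287 0.3633562  0.29960164]
[array([264., 182.]), array([266., 174.])]
```

View pics/c3.png

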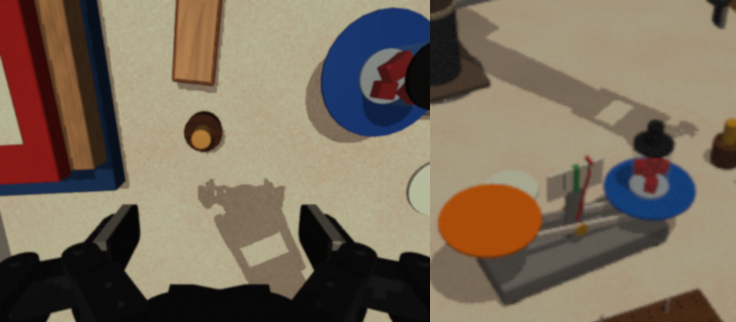

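Cup stands on the blue pan, which is at its lower stop; the large weight's knob at (262,181) fits the estimate. Next I grasp it.

>>> {"fn": "send_rows", "kwargs": {
  "moves": "0 0 0 0 -0.11 0.3 1;0 0 0 0 -0.11 0.6 1;0 0 0 0 -0.11 0.8 1;0 0 0 0 -0.11 0.8 1"
}}

```text
time: 12.22
eef_pos: [0.5129, 0.384, 0.1351]
tcp_rot: [1.0, -0.001, -0.004, 0.002]
contact_force: [0.0, -0.1, 0.5]
opening: 1.002
finger_force: 0.0
```

>>> {"fn": "send_rows", "kwargs": {
  "moves": "0 0 0 0 0 0.15 1;0 0 0 0 0 0.27 1;0 0 0 0 0 0.345 1;0 0 0 0 0 0.345 0.3;0 0 0 0 0 0.345 -0.2;0 0 0 0 0 0.345 -0.6;0 0 0 0 0 0.345 -1;0 0 0 0 0 0.345 -1;0 0 0 0 0 0.345 -1;0 0 0 0 0 0.345 -1"
}}

```text
time: 13.48
eef_pos: [0.5156, 0.3871, 0.0722]
tcp_rot: [1.0, -0.0, 0.001, -0.001]
contact_force: [-0.3, 1.0, 5.0]
opening: 0.296
finger_force: 29.9
```

>>> {"fn": "send_rows", "kwargs": {
  "moves": "0 0 0 0 0 -0.03 -1;0 0 0 0 0 -0.15 -1;0 0 0 0 0 -0.3 -1;0 0 0 0 0 -0.5 -1;0 0 0 0 0 -0.7 -1;0 0 0 0 0 -0.9 -1;0 0 0 -0.03 0.1 -1 -1;0 0 0 -0.08 0.25 -1 -1;0 0 0 -0.13 0.4 -1 -1;0 0 0 -0.18 0.6 -1 -1;0 0 0 -0.22 0.8 -1 -1;0 0 0 -0.25 1 -1 -1"
}}

```text
time: 14.98
eef_pos: [0.4634, 0.1852, 0.2695]
tcp_rot: [1.0, -0.0, -0.001, 0.0]
contact_force: [-0.5, -0.0, -1.1]
opening: 0.295
finger_force: 29.8
```

>>> {"fn": "send_rows", "kwargs": {
  "moves": "0 0 0 0 0.2 -0.1 -1;0 0 0 0 0.4 -0.15 -1;0 0 0 0 0.6 -0.15 -1;0 0 0 0 0.8 -0.15 -1;0 0 0 0 1 -0.15 -1"
}}

```text
time: 15.6
eef_pos: [0.4636, -0.0146, 0.2997]
tcp_rot: [1.0, -0.0, -0.001, -0.0]
contact_force: [0.5, 0.8, -1.6]
opening: 0.293
finger_force: 29.8
```

>>> {"fn": "send_rows", "kwargs": {
  "moves": "0 0 0 0.15 0.15 0 -1;0 0 0 0.3 0.3 0 -1;0 0 0 0.5 0.4 0 -1;0 0 0 0.65 0.45 0 -1;0 0 0 0.75 0.505 0 -1;0 0 0 0.815 0.505 0 -1;0 0 0 0.815 0.505 0 -1;0 0 0 0.815 0.505 0 -1"
}}

```text
time: 16.6
eef_pos: [0.6267, -0.114, 0.3005]
tcp_rot: [1.0, -0.0, -0.0, -0.0]
contact_force: [0.2, 0.1, -2.0]
opening: 0.296
finger_force: 29.9
```

>>> {"fn": "send_rows", "kwargs": {
  "moves": "0 0 0 0 0 0.1 -1;0 0 0 0 0 0.22 -1;0 0 0 0 0 0.32 -1;0 0 0 0 0 0.37 -1;0 0 0 0 0 0.395 -1;0 0 0 0 0 0.41 -1;0 0 0 0 0 0.425 -1;0 0 0 0 0 0.44 -1;0 0 0 0 0 0.455 -1;0 0 0 0 0 0.47 -1;0 0 0 0 0 0.48 -1;0 0 0 0 0 0.48 -1"
}}

```text
time: 18.1
eef_pos: [0.6275, -0.1147, 0.2046]
tcp_rot: [1.0, -0.0, 0.0, 0.0]
contact_force: [-0.0, -0.7, 0.7]
opening: 0.291
finger_force: 30.0
```

```bash
python3 - <<'E'
from h import *
fs=[]
for i in range(8): c=ctrl.read_camera('scene'); fs.append(ctrl.get_state()['contact_force'][2])
print(np.mean(fs),np.std(fs),ctrl.get_state()['eef_pos'])
E
```

```text
0.6530120562053521 0.58937202439332 [ 0.62747353 -0.11469433  0.20487334]
```

>>> {"fn": "send_rows", "kwargs": {
  "moves": "0 0 0 0 0 -0.01 -1;0 0 0 0 0 -0.02 -1;0 0 0 0 0 -0.03 -1;0 0 0 0 0 -0.03 -1;0 0 0 0 0 -0.03 -1;0 0 0 0 0 -0.03 -1;0 0 0 0 0 -0.03 -1"
}}

```text
time: 19.38
eef_pos: [0.6273, -0.1146, 0.2106]
tcp_rot: [1.0, -0.0, -0.0, -0.0]
contact_force: [-0.2, -0.5, 0.7]
opening: 0.29
finger_force: 30.0
```

```bash
python3 - <<'E'
from h import *
fs=[]
for i in range(12): c=ctrl.read_camera('scene'); fs.append(ctrl.get_state()['contact_force'][2])
print(np.mean(fs),np.std(fs),ctrl.get_state()['eef_pos'])
E
```

```text
0.0345241355007636 0.5041719652151628 [ 0.6273107  -0.11455923  0.21069048]
```

Force neutral; releasing.

>>> {"fn": "send_rows", "kwargs": {
  "moves": "0 0 0 0 0 0 -0.35;0 0 0 0 0 0 -0.25;0 0 0 0 0 0 0;0 0 0 0 0 0 0.5;0 0 0 0 0 0 1;0 0 0 0 0 0 1;0 0 0 0 0 -0.1 1;0 0 0 0 0 -0.25 1;0 0 0 0 0 -0.4 1;0 0 0 -0.2 0 -0.5 1;0 0 0 -0.4 0.2 -0.5 1;0 0 0 -0.6 0.4 -0.5 1"
}}

```text
time: 21.48
eef_pos: [0.5066, -0.1951, 0.3133]
tcp_rot: [1.0, 0.0, 0.002, 0.001]
contact_force: [-0.5, -1.8, 0.5]
opening: 1.001
finger_force: 0.0
```

>>> {"fn": "send_rows", "kwargs": {
  "moves": "0 0 0 -0.41 0.2 0 1;0 0 0 -0.41 0.2 0 1;0 0 0 -0.41 0.2 0 1;0 0 0 -0.41 0.2 0 1;0 0 0 -0.41 0.2 0 1"
}}

```text
time: 22.1
eef_pos: [0.4261, -0.2339, 0.3111]
tcp_rot: [1.0, 0.0, 0.0, 0.0]
contact_force: [0.5, 0.4, -0.2]
opening: 0.998
finger_force: 0.0
```

```bash
python3 - <<'E'
from h import *
s=cap('scene','s4');w=cap('wrist','w4');print(ctrl.get_state()['eef_pos'])
print(np.round(proj(w,[.420,-.231,.08])), [np.round((np.array(proj(s,p))-[220,130])*4) for p in ([.6,-.116,.144],[.6,-.116,.116],[.596,.164,.088],[.596,.164,.116])])
o=np.vstack([cv2.resize(s['image'][130:230,220:400],None,fx=4,fy=4,interpolation=2)]);p=np.zeros((200,720,3),np.uint8);p[:,:267]=cv2.resize(w['image'],(267,200));cv2.imwrite('pics/c4.png',np.vstack([o,p])[:,:,::-1])
E
```

```text
[ 0.42596418 -0.233911    0.31069466]
[282. 184.] [array([ 97., 351.]), array([100., 383.]), array([475., 278.]), array([478., 247.])]
```

View pics/c4.png

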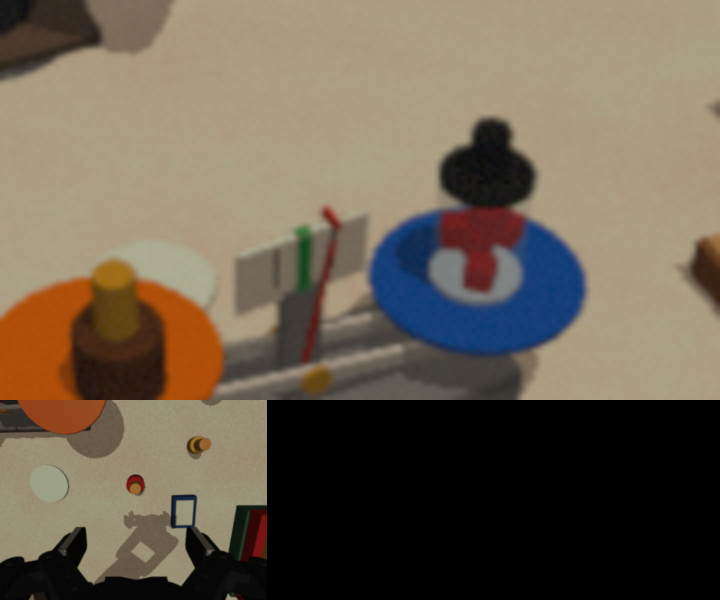

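The cup and large weight both stand, and the pointer is tipped toward blue. I'll measure the tilt from the shift of the pan edges relative to the level picture and the stop picture.

```bash
python3 - <<'E'
from h import *
for n in('scene0','s2','s3','s4'):
    im=cv2.GaussianBlur(ld(n)['image'],(3,3),0).astype(int)[140:290,210:375]; r,g,b=im[...,0],im[...,1],im[...,2]
    for k,m in(('blue',(b>r+40)&(b>60)),('orange',(r>120)&(b<70)&(r>g+40))):
        cols=range(114,144) if k=='blue' else range(20,50)
        # mean bottom row per column of the mask
        print(n,k,np.mean([np.flatnonzero(m[:,c]).max() for c in cols if m[:,c].any()]).round(2),end='  ')
    print()
E
```

```text
scene0 blue 69.33  scene0 orange 107.47  
s2 blue 69.37  s2 orange 107.53  
s3 blue 77.13  s3 orange 99.4  
s4 blue 76.5  s4 orange 100.37
```

The tilt is about 0.18 rad, so the cup is about 240 g and the medium weight (80 g) is the one to add.

>>> {"fn": "send_rows", "kwargs": {
  "moves": "0 0 0 -0.04 -0.015 0.3 1;0 0 0 -0.04 -0.015 0.6 1;0 0 0 -0.04 -0.015 0.9 1;0 0 0 -0.04 -0.015 0.9 1"
}}

```text
time: 22.7
eef_pos: [0.4145, -0.2283, 0.1257]
tcp_rot: [1.0, -0.0, -0.005, -0.004]
contact_force: [-0.0, -0.4, 0.5]
opening: 0.999
finger_force: 0.0
```

>>> {"fn": "send_rows", "kwargs": {
  "moves": "0 0 0 0 0 0.15 1;0 0 0 0 0 0.27 1;0 0 0 0 0 0.345 1;0 0 0 0 0 0.345 0.3;0 0 0 0 0 0.345 -0.2;0 0 0 0 0 0.345 -0.6;0 0 0 0 0 0.345 -1;0 0 0 0 0 0.345 -1;0 0 0 0 0 0.345 -1;0 0 0 0 0 0.345 -1"
}}

```text
time: 23.95
eef_pos: [0.4179, -0.2321, 0.0629]
tcp_rot: [1.0, -0.0, 0.001, 0.001]
contact_force: [-1.3, -0.4, 6.6]
opening: 0.299
finger_force: 29.8
```

>>> {"fn": "send_rows", "kwargs": {
  "moves": "0 0 0 0 0 -0.03 -1;0 0 0 0 0 -0.15 -1;0 0 0 0 0 -0.35 -1;0 0 0 0 0 -0.6 -1;0 0 0 0 0 -0.8 -1;0 0 0 0 -0.1 -0.95 -1;0 0 0 0.1 -0.25 -1 -1;0 0 0 0.25 -0.4 -1 -1;0 0 0 0.4 -0.5 -1 -1;0 0 0 0.55 -0.575 -1 -1;0 0 0 0.67 -0.575 -1 -1;0 0 0 0.725 -0.575 -1 -1"
}}

```text
time: 25.45
eef_pos: [0.5627, -0.116, 0.2609]
tcp_rot: [1.0, -0.0, -0.001, -0.0]
contact_force: [-0.6, 0.2, -1.8]
opening: 0.292
finger_force: 29.7
```

>>> {"fn": "send_rows", "kwargs": {
  "moves": "0 0 0 0 0 0 -1;0 0 0 0 0 0 -1;0 0 0 0 0 0 -1"
}}

```text
time: 25.82
eef_pos: [0.5617, -0.1167, 0.2618]
tcp_rot: [1.0, -0.001, -0.0, -0.0]
contact_force: [0.0, -0.3, -1.4]
opening: 0.296
finger_force: 29.7
```

```bash
python3 - <<'E'
from h import *
s=cap('scene','s5');w=cap('wrist','w5');print(ctrl.get_state()['eef_pos'])
print([np.round(proj(w,p)) for p in([.628,-.115,.23],[.563,-.116,.141],[.525,-.116,.141])])
o=np.hstack([cv2.resize(s['image'][130:270,170:350],None,fx=2,fy=2),cv2.resize(w['image'],None,fx=.7,fy=.7)[:280]]);cv2.imwrite('pics/c5.png',o[:,:,::-1])
E
```

```text
[ 0.56191576 -0.11671318  0.26193368]
[array([280., 118.]), array([284., 206.]), array([284., 254.])]
```

View pics/c5.png

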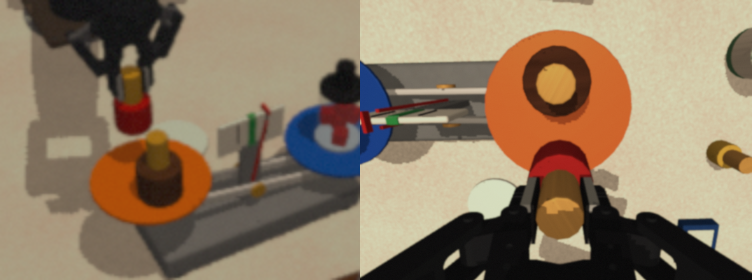

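The medium hangs upright clear of the large weight, over the free front part of the orange pan. Lowering.

>>> {"fn": "send_rows", "kwargs": {
  "moves": "0 0 0 0 0 0.08 -1;0 0 0 0 0 0.18 -1;0 0 0 0 0 0.24 -1;0 0 0 0 0 0.265 -1;0 0 0 0 0 0.28 -1;0 0 0 0 0 0.295 -1;0 0 0 0 0 0.31 -1;0 0 0 0 0 0.325 -1;0 0 0 0 0 0.34 -1;0 0 0 0 0 0.355 -1;0 0 0 0 0 0.37 -1;0 0 0 0 0 0.385 -1"
}}

```text
time: 27.42
eef_pos: [0.5625, -0.1166, 0.1846]
tcp_rot: [1.0, -0.0, 0.0, 0.0]
contact_force: [0.4, -0.7, 0.0]
opening: 0.293
finger_force: 29.8
```

>>> {"fn": "send_rows", "kwargs": {
  "moves": "0 0 0 0 0 0.01 -1;0 0 0 0 0 0.01 -1;0 0 0 0 0 0.01 -1;0 0 0 0 0 0.01 -1;0 0 0 0 0 0.01 -1;0 0 0 0 0 0.01 -1"
}}

```text
time: 28.18
eef_pos: [0.5622, -0.1164, 0.1827]
tcp_rot: [1.0, -0.0, -0.0, -0.0]
contact_force: [-0.9, 0.3, -0.2]
opening: 0.292
finger_force: 29.8
```

```bash
python3 - <<'E'
from h import *
fs=[]
for i in range(12): c=ctrl.read_camera('scene'); fs.append(ctrl.get_state()['contact_force'][2])
print(np.mean(fs),np.std(fs),ctrl.get_state()['eef_pos'])
E
```

```text
-0.13535167025207132 0.5655458104862039 [ 0.56233493 -0.11652561  0.18271106]
```

Near neutral; releasing and retreating.

>>> {"fn": "send_rows", "kwargs": {
  "moves": "0 0 0 0 0 0 -0.35;0 0 0 0 0 0 -0.25;0 0 0 0 0 0 0;0 0 0 0 0 0 0.5;0 0 0 0 0 0 1;0 0 0 0 0 0 1;0 0 0 0 0 -0.1 1;0 0 0 0 0 -0.25 1;0 0 0 0 0 -0.45 1;0 0 0 0 0 -0.65 1;0 0 0 -0.1 0.2 -0.7 1;0 0 0 -0.3 0.5 -0.7 1"
}}

```text
time: 30.28
eef_pos: [0.5083, -0.2091, 0.3266]
tcp_rot: [1.0, 0.001, 0.003, 0.002]
contact_force: [0.4, -0.3, 0.1]
opening: 1.003
finger_force: 0.0
```

>>> {"fn": "send_rows", "kwargs": {
  "moves": "0 0 0 0 1 0 1;0 0 0 0 1 0 1;0 0 0 0 1 0 1;0 0 0 0 1 0 1;0 0 0 0 1 0 1;0 0 0 0 1 0 1;0 0 0 0 1 0 1;0 0 0 0 1 0 1;0 0 0 0 1 0 1;0 0 0 0 1 0 1;0 0 0 0 1 0 1;0 0 0 0 1 0 1"
}}

```text
time: 31.78
eef_pos: [0.5074, -0.4086, 0.3227]
tcp_rot: [1.0, -0.0, -0.0, -0.0]
contact_force: [0.7, 0.7, 0.6]
opening: 0.997
finger_force: 0.0
```

```bash
python3 - <<'E'
from h import *
s=cap('scene','s6');t=cap('top','t6');print(ctrl.get_state()['eef_pos'])
o=np.hstack([cv2.resize(s['image'][130:270,200:370],None,fx=2.5,fy=2.5,interpolation=2),cv2.resize(t['image'],None,fx=.83,fy=.83)[:,:370]][:1]);u=cv2.resize(t['image'][140:290,150:430],None,fx=1.33,fy=1.33)
c=np.zeros((350,800,3),np.uint8);c[:,:425]=o;c[:200,427:427+372]=u[:200];cv2.imwrite('pics/c6.png',c[:,:,::-1])
for n in('scene0','s6'):
    im=cv2.GaussianBlur(ld(n)['image'],(3,3),0).astype(int)[140:290,210:375]; r,g,b=im[...,0],im[...,1],im[...,2]; m=(b>r+40)&(b>60)
    print(n,np.mean([np.flatnonzero(m[:,c]).max() for c in range(114,144)]))
E
```

```text
[ 0.5073777  -0.40856548  0.32266684]
scene0 69.33333333333333
s6 70.1
```

View pics/c6.png

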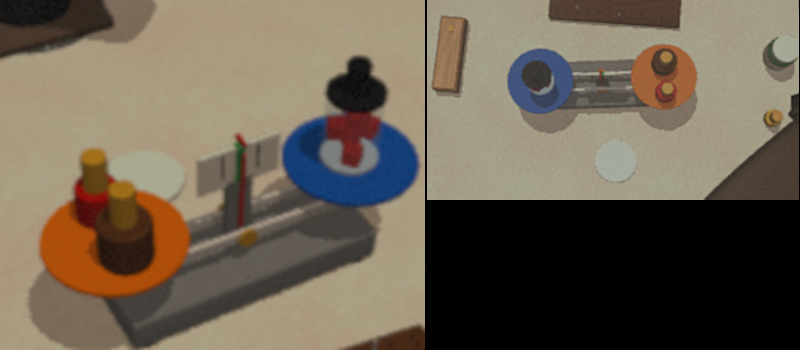

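The pointer at (240,150) lies over the green band; the tilt is about 0.02 rad. Everything stands on its pan, and the small weight is still on the shelf.

```bash
python3 -c "
from plant import ctrl; print(ctrl.sign_off())"
```

```text
the job is handed in; nothing more can be done
None
```

The cup stands on the blue pan and the large and medium weights (230 g) on the orange; the pointer rests in the green band at about 0.02 rad, putting the cup near 240 g, and the job is handed in.

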